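Lock the tube tray in its transport cradle with a hairpin clip

TASK

Get the tube tray ready for the courier: swing the cradle's hold-down bar fully down over the stud, then take the hairpin clip by its red tab and, feeling for the stud's cross hole, slide the straight leg through until the clip snaps over and its bend hugs the stud. Never force the clip (the stud turns, so coax its hole round); let go of it at the end, and leave the jar, the small tube and the timer standing where they are.

Things in the scene. Friction and masses are not known exactly. Their poses are not given: they have to be found in the camera images.
- cradle: White transport cradle, fixed to the table: base plate 226 x 170 mm, 7 mm high, holding a white tube tray, 44 mm high in all. Origin: centre of the plate's underside. x runs along the hold-down bar from the stud end to the hinge end, y across, z up. The clip goes in along +x; the table before the stud end (-x) is free.
- stud_hole (a point): Centre of the cross hole in the upright steel stud (20 mm thick): cradle x -92, y 0, 59 mm above the table. Axes: the cradle's, not the hole's. The hole, 7.4 mm across with a 0.6 mm countersink at each mouth, goes straight through the stud; its lower edge is level with the bar's top when the bar is down, so a clip in it lies just above the bar.
- stud_top (a point): Top centre of the stud, 15 mm above the hole's centre. The stud turns in its bush (1.5 N at its rim): its hole points up to 1 rad off cradle x, so the near mouth lies up to 9 mm to either side. This angle is not measured: a black line on the top shows it, or feel for the mouth with light touches. A leg tip caught in the mouth and moved sideways turns the stud with it.
- hold_down (a joint): Angle of the aluminium hold-down bar: 0 = fully down on its stop (top 55 mm above the table), positive = tilted up. It stays where it is left. 34 mm wide, 5 mm thick, 230 mm long from its hinge, which lies along cradle y at cradle x +88, 52.5 mm above the table. A 27 mm hole in it, 180 mm from the hinge, drops over the stud.
- thumb_patch (a point): Centre of the ribbed black thumb patch (27 x 26 mm) on the bar's upper face, 140 mm along the bar from the hinge axis and 3 mm above it when down: push the bar down here with 1 to 3 N.
- clip_tab (a point): Centre of the red tab of the hairpin clip (42 g): 27 mm long (x), 15 mm wide (y, the way to grip it), 26 mm tall (z). The clip lies flat on the table, tab upright; +x is the way it goes in. The 4.4 mm wire's centre line lies 10.8 mm below this point. The straight leg runs parallel to x, 9 mm to the -y side of this point; the sprung leg is on the +y side of that.
- clip_seat (a point): Point on the straight leg's centre line, 53.5 mm ahead (+x) of clip_tab, that lies at the hole's centre when the clip is home. The sprung leg meets the shank 27 mm before home, resists with up to about 10 N until its crest is over, 13 mm before home, and then draws the clip in; 1 mm past home the bend stops hard on the shank. Axes: the clip's.
- clip_tip (a point): Round end of the clip's straight leg, 40 mm ahead (+x) of clip_seat and 93.7 mm ahead of clip_tab. The wire bends if the clip is pressed on the stud or the cradle with more than 25 N.
- jar: Reagent jar with a black cap, 43 mm across, 72 mm tall, a bystander; origin under its centre.
- vial: Small standing tube with a blue screw cap, 17 mm across, 50 mm tall, a bystander; origin under its centre.
- timer: White bench timer with three keys, 62 x 66 mm, 18 mm tall, a bystander; origin under its centre.
Not all that is in view belongs to the job. What is shaped like the part that bears clip_tab but purple is not meant.

How it is judged:
By the outcome, as a careful person would: the job done as asked, in the order asked, and still so for the second after the job is handed in, with the robot touching nothing.
It also fails if it takes over 61 s, if anything falls off the work surface, if the arm or the gripper's body presses on something with over 40 N, if the wrist force passes 120 N, or if a joint passes its speed limit or range.

ROBOT

A 6-joint arm with a two-finger parallel gripper is mounted at the origin on a cart in front of the work surface, level with it; the furniture and walls round the work are solid. World frame = base frame: x ahead of the robot, y to its left, z up, the work surface at z = 0. Lengths are in m, angles in rad, forces in N, time in s.
With the tool pointing down it reaches from about 0.3 to 0.775 m from the base axis. Payload 14.6 kg.
Tool frame: the origin (TCP) lies at the very end of the fingers, on their centre line; the grasp point (between the pads) lies 19 mm behind it (ctrl.pinch_z is the distance from the TCP to the grasp point, in m); y points along the fingers, z is the direction in which the jaws open and shut, and the axes are right-handed (so a half turn about y gives the same grasp; the last joint's range is limited). The gripper opens to 94 mm and grips with 3 to 60 N. Pads are 16 mm wide; open, the fingers measure 119 mm over their backs; the gripper's body (75 mm by 177 mm) begins 78 mm behind the grasp point.
Start: joints at [-1.216, 0.3, 1.521, -0, 1.321, -0.067], TCP at [0.225, -0.502, 0.205] pointing down, gripper open.
Joint ranges: [-3.03, 3.03], [-0.79, 2.21], [0.23, 2.52], [-1.04, 4.18], [0, 3.07], [-2.55, 2.55]. Speed limits (rad/s): [2.22, 2.22, 2.57, 3.14, 3.14, 3.14].

INTERFACE

Orientations are given as a rotation vector (axis times angle).
In Python, from cell import status, grab_frame, calibration, ctrl, look_for, place_of gives the robot as it stands. The module is installed in compiled form; this text tells all that it offers.
- The arm moves only by the tool carry_out, never from a script. Its argument "commands" is a list of rows, each a list of 3 entries, a list of its own where there are three numbers: the shift along the tool's x, y, z in cm, then the turn, a rotation vector about the tool's x, y, z in rad, then the closure, from -1 (fully open) to 1 (shut). A call has 1 to 8 rows; each row shifts and turns the pose as measured when the row begins, along the tool's axes as they then stand; what a row does not reach is not made up. A row lasts 1/8 s, in which the tool goes at most 62.5 mm and 10.7 degrees, less where a joint would pass 70% of its speed; a pose out of reach is approached as far as the arm can. A call with a gripper value outside its range is refused whole. The fingers move at their own pace and stop on an object; the grip force is fixed at half the most. Time passes only in rows, so rows that do not move let the fingers close. It gives the time, the measured TCP pose, the force and the opening at its end, in the units of the state.
- status.get_obs(): the state, without advancing time (a new reading comes with each control period).
- grab_frame(name): name is "scene" or "side" or "wrist"; returns the picture (420x560x3 uint8, red, green, blue); there is no depth.
- calibration(name): a dict with "vfov" (degrees; the focal length in pixels is half the picture's height over the tangent of half this angle, whatever the lens; pixels are square), "cx", "cy" (the principal point, pixels), "k1" (the pictures are not rectified: a ray, as slopes to the right and down, at radius r is drawn at 1 + k1 r^2 times it, then the intrinsics apply), "T" (4x4, takes a point from camera to world coordinates). Camera axes: x right, y down, z forward; pixel columns grow to the right and rows downward; lengths in m; the calibration is good to about 2 mm. A picture is of the moment at which its call begins: read the wrist's pose just before it. calibration takes no time and is no camera call; for the wrist camera it gives the pose at the moment of the call.
- ctrl.close_job(): hands the job in, once; it reports no verdict.
Trained networks look in the newest picture that a camera, given by its name, has taken for a name from the list of things; names that differ only in an ending like _2 or _b are one class to them, and where a whole thing is asked for, a point or a joint stands for the part that bears it (a point fixed in the world has none). Each returns a list of dicts, best first, with "confidence" (0 to 1); they miss things now and then, are a little off and sometimes report something else, mostly with a low value. They report only what shows in the picture. A call takes as long as a camera call. They do not tell look-alikes from the thing itself.
- look_for(camera, thing): "location" ([x, y, z] in m, in world coordinates, good to about 4 mm: the middle of the surface that is visible of it).
- place_of(camera, thing): "location" ([x, y, z] in m, in world coordinates, good to about 4 mm: a listed point, or the origin of a listed thing).
The state is a dict: "time": time; "joint_positions": joint angles; "qvel": joint speeds; "tau": joint torques, N m; "ee_pos": TCP position; "orientation": TCP orientation; "contact_force": force on the tool from outside, world axes, zero at the start; "ft_torque": the same for the moment, N m; "grip_width": finger opening in m.
Only numpy, scipy, OpenCV 4.12 (cv2) and the standard library are available. Lean on these libraries where they do the work, as an engineer would, in place of code of your own. Each camera call takes 0.05 s, during which the arm holds its last target.

## Working session

There is one attempt and no reset: what is moved stays moved. The work goes in short steps, Python scripts to look and compute and a tool call to move; the robot and the scene stay as the last step left them, time stands still between calls to the robot, and variables do not carry over. Pictures are saved under pics/ and viewed, and the job is handed in when it is done.

Besides the shell and the picture viewer there is one more tool, called as a command line: name --argument value ..., lists and objects as JSON in quotes. carry_out: Moves the arm, as the interface text tells. Its arguments: {"type":"object","properties":{"commands":{"type":"array"}},"required":["commands"]}

```bash
mkdir -p pics; ls
python3 - <<'E'
from cell import status, grab_frame, calibration, ctrl, look_for, place_of
import cv2,numpy as np
o=status.get_obs();print({k:np.round(v,3) for k,v in o.items()})
print(ctrl.pinch_z)
for n in ["scene","side","wrist"]:
    f=grab_frame(n);cv2.imwrite(f"pics/{n}0.png",f[:,:,::-1])
    c=calibration(n);print(n,c['vfov'],c['cx'],c['cy'],c['k1'],np.round(c['T'],3).tolist())
E
```

```text
pics
{'time': np.float64(0.0), 'joint_positions': array([-1.216,  0.3  ,  1.522, -0.   ,  1.321, -0.067]), 'qvel': array([ 0.   , -0.001, -0.001,  0.001, -0.   ,  0.001]), 'tau': array([-1.0000e-03, -5.3181e+01, -3.5274e+01,  7.1000e-02,  2.4000e-02,
       -0.0000e+00]), 'ee_pos': array([ 0.225, -0.502,  0.205]), 'orientation': array([-0.426,  1.99 , -1.988]), 'contact_force': array([0.908, 0.184, 0.059]), 'ft_torque': array([ 0.003, -0.093, -0.022]), 'grip_width': np.float64(0.094)}
0.0188
scene 46.476668298550926 277.1194914352097 210.15639177410404 -0.030368482752037813 [[-0.702, -0.498, 0.509, -0.186], [-0.712, 0.503, -0.49, 0.601], [-0.012, -0.706, -0.708, 1.05], [0.0, 0.0, 0.0, 1.0]]
side 54.34388406365065 269.82685429188746 217.34149827391977 0.026295274978442994 [[0.938, -0.205, 0.28, 0.153], [-0.347, -0.501, 0.793, -1.059], [-0.023, -0.841, -0.541, 0.738], [0.0, 0.0, 0.0, 1.0]]
wrist 68.39941164002923 276.093280341191 209.02789819075787 -0.04218563663252168 [[0.409, -0.884, -0.228, 0.291], [-0.912, -0.396, -0.101, -0.472], [-0.001, 0.25, -0.968, 0.385], [0.0, 0.0, 0.0, 1.0]]
```

View pics/scene0.png

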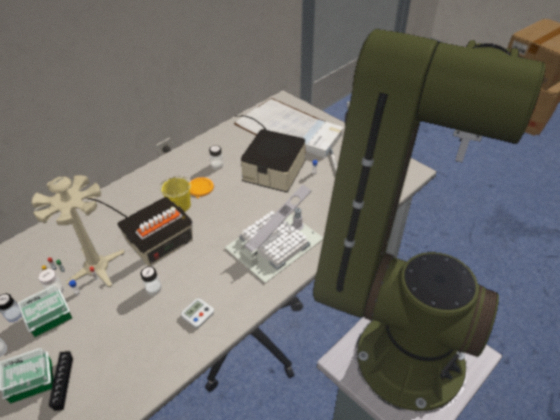

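View pics/side0.png

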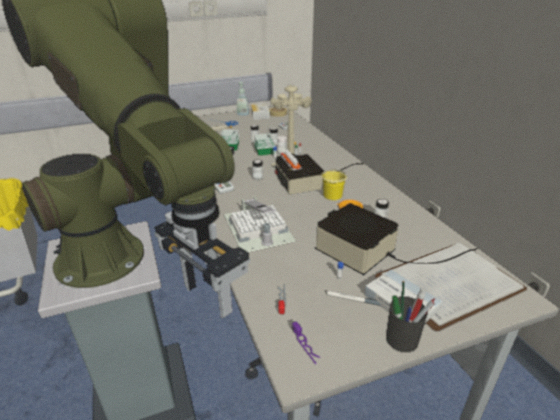

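View pics/wrist0.png

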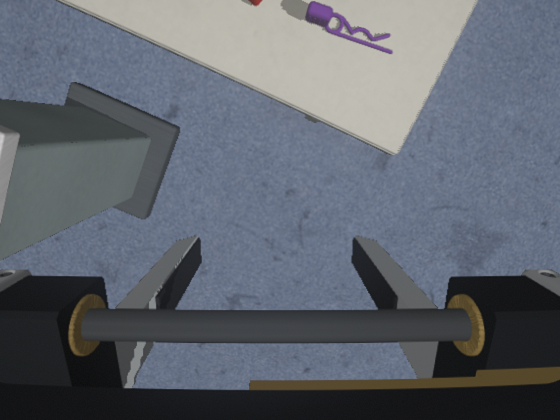

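Run:
```python
from cell import *
import numpy as np
from cell import look_for, place_of,status
for cam,ths in {"scene":["cradle","stud_top","thumb_patch","clip_tab","clip_tip","hold_down"],"side":["cradle","stud_top","stud_hole","thumb_patch","clip_tab","clip_tip","clip_seat","jar","vial","timer"]}.items():
    for t in ths:
        try: print(cam,t,[(np.round(d['location'],4).tolist(),round(d['confidence'],2)) for d in place_of(cam,t)][:4])
        except Exception as e: print(cam,t,e)
print(status.get_obs()['time'])
```

```text
scene cradle [([0.4827, -0.0269, -0.0015], 0.57)]
scene stud_top [([0.4733, -0.115, 0.071], 0.87)]
scene thumb_patch [([0.4691, -0.066, 0.1079], 0.9)]
scene clip_tab [([0.4704, -0.0665, 0.1072], 0.38), ([0.4717, -0.1155, 0.0588], 0.36)]
scene clip_tip []
scene hold_down it knows: clip_seat, clip_tab, clip_tip, cradle, jar, stud_hole, stud_top, thumb_patch, timer, vial
side cradle [([0.4755, -0.0214, 0.0014], 0.95), ([0.476, -0.1217, 0.0721], 0.69)]
side stud_top [([0.4749, -0.1196, 0.0732], 0.7)]
side stud_hole [([0.4731, -0.112, 0.0624], 0.76)]
side thumb_patch [([0.479, -0.0602, 0.103], 0.53)]
side clip_tab [([0.4187, -0.4643, 0.0086], 0.84)]
side clip_tip [([0.4284, -0.5595, 0.0023], 0.65), ([0.4514, -0.302, 0.0017], 0.64)]
side clip_seat [([0.4195, -0.5162, 0.0018], 0.51), ([0.4433, -0.3391, 0.0029], 0.45)]
side jar [([0.5905, 0.3058, 0.0005], 0.46)]
side vial [([0.605, -0.3322, -0.0026], 0.56)]
side timer [([0.4424, 0.2772, 0.0008], 0.67)]
0.9
```

```bash
cat > h.py <<'E'
import numpy as np, cv2
from scipy.spatial.transform import Rotation as Ro
from cell import status, grab_frame, calibration, ctrl, look_for, place_of
def proj(c,P):
    T=np.array(c['T']);f=210/np.tan(np.radians(c['vfov']/2))
    p=(np.atleast_2d(P)-T[:3,3])@T[:3,:3];s=p[:,:2]/p[:,2:];r2=(s**2).sum(1,keepdims=True)
    return s*(1+c['k1']*r2)*f+[c['cx'],c['cy']]
def ray(c,uv):
    T=np.array(c['T']);f=210/np.tan(np.radians(c['vfov']/2))
    d=(np.atleast_2d(np.asarray(uv,float))-[c['cx'],c['cy']])/f;s=d.copy()
    for _ in range(20): s=d/(1+c['k1']*(s**2).sum(1,keepdims=True))
    return T[:3,3],np.c_[s,np.ones(len(s))]@T[:3,:3].T
def onz(c,uv,z):
    o,d=ray(c,uv);return o+d*((z-o[2])/d[:,2])[:,None]
def crop(name,f,x0,y0,x1,y1,k):
    cv2.imwrite(f"pics/{name}.png",cv2.resize(f[y0:y1,x0:x1,::-1],None,fx=k,fy=k,interpolation=cv2.INTER_CUBIC))
def Rdown(a):
    """tool y down, tool z along world heading a (rad from +x)"""
    z=np.array([np.cos(a),np.sin(a),0]);y=np.array([0,0,-1.]);x=np.cross(y,z)
    return np.c_[x,y,z]
def st():
    o=status.get_obs();return np.array(o['ee_pos']),Ro.from_rotvec(o['orientation']).as_matrix(),o
def plan(p,R,n=None,smax=5.5,amax=.17):
    """rows (straight) from measured pose to pose p,R"""
    p0,R0,o=st();rv=Ro.from_matrix(R0.T@R).as_rotvec();d=np.array(p)-p0
    k=n or max(1,int(np.ceil(max(np.linalg.norm(d)*100/smax,np.linalg.norm(rv)/amax))))
    rows=[]
    for i in range(k):
        Ri=R0@Ro.from_rotvec(rv*i/k).as_matrix()
        rows.append([np.round(Ri.T@d/k*100,2).tolist(),np.round(rv/k,3).tolist()])
    print("n",k);[print(r) for r in rows]
E
python3 - <<'E'
from h import *
f=cv2.imread('pics/scene0.png')[:,:,::-1];crop('c1',f,215,180,335,280,6)
f=cv2.imread('pics/side0.png')[:,:,::-1];crop('c2',f,215,180,355,370,3);crop('c3',f,215,190,305,255,8)
p,R,o=st();print(np.round(R,3))
E
```

```text
[[-0.912  0.     0.409]
 [-0.409 -0.    -0.912]
 [-0.    -1.     0.   ]]
```

View pics/c1.png

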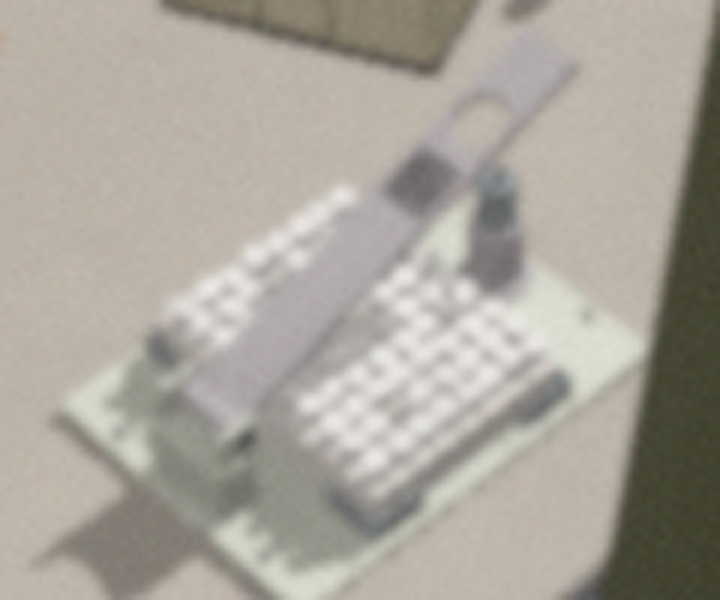

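View pics/c2.png

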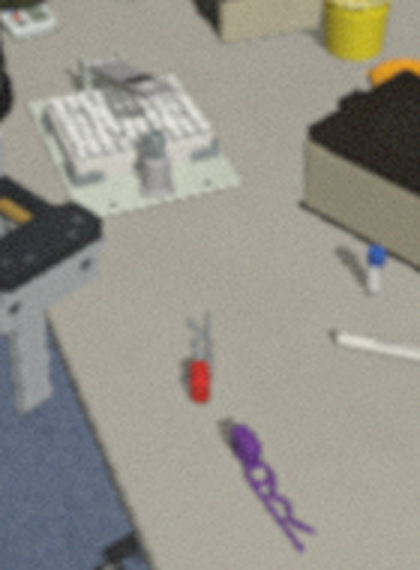

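View pics/c3.png

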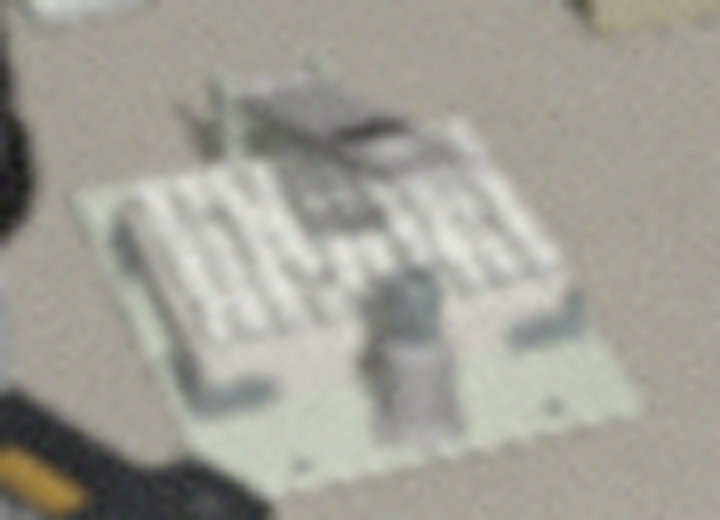

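Run:
```python
from h import *
plan([.475,-.2,.25],Rdown(0),8)
```

```text
n 8
[[-4.39, -0.56, -2.16], [-0.0, -0.144, 0.0]]
[[-4.66, -0.56, -1.51], [-0.0, -0.144, 0.0]]
[[-4.83, -0.56, -0.83], [-0.0, -0.144, 0.0]]
[[-4.9, -0.56, -0.13], [-0.0, -0.144, 0.0]]
[[-4.86, -0.56, 0.57], [-0.0, -0.144, 0.0]]
[[-4.73, -0.56, 1.26], [-0.0, -0.144, 0.0]]
[[-4.5, -0.56, 1.93], [-0.0, -0.144, 0.0]]
[[-4.18, -0.56, 2.55], [-0.0, -0.144, 0.0]]
```

carry_out --commands '[[[-4.4,-0.56,-2.2],[0,-0.144,0],1],[[-4.7,-0.56,-1.5],[0,-0.144,0],1],[[-4.8,-0.56,-0.8],[0,-0.144,0],1],[[-4.9,-0.56,-0.1],[0,-0.144,0],1],[[-4.9,-0.56,0.6],[0,-0.144,0],1],[[-4.7,-0.56,1.3],[0,-0.144,0],1],[[-4.5,-0.56,1.9],[0,-0.144,0],1],[[-4.2,-0.56,2.5],[0,-0.144,0],1]]'

```text
time: 1.9
ee_pos: [0.4763, -0.1886, 0.2517]
orientation: [-1.225, 1.183, -1.185]
contact_force: [-0.1, 0.3, -0.0]
grip_width: 0.0175
```

Run:
```python
from h import *
p,R,o=st();print(p,o['joint_positions'],o['time']);print(R.round(3))
f=grab_frame('wrist');crop('w1',f,0,0,560,420,1.4)
for t in ["cradle","stud_top","thumb_patch","clip_tab","clip_tip","clip_seat"]:
    print(t,[(np.round(d['location'],4).tolist(),round(d['confidence'],2)) for d in place_of('wrist',t)][:4])
```

```text
[ 0.47633202 -0.1886438   0.2516872 ] [-4.48705498e-01  1.81675105e-01  1.55929885e+00  2.35379624e-04
  1.39965473e+00 -4.83002341e-01] 1.9
[[ 0.034  0.001  0.999]
 [-0.999 -0.     0.034]
 [ 0.    -1.     0.001]]
cradle [([0.4816, -0.0254, -0.0023], 0.64)]
stud_top [([0.4733, -0.1135, 0.0717], 0.83)]
thumb_patch [([0.4743, -0.0656, 0.1061], 0.97)]
clip_tab [([0.4785, -0.0242, -0.0015], 0.24)]
clip_tip []
clip_seat []
```

View pics/w1.png

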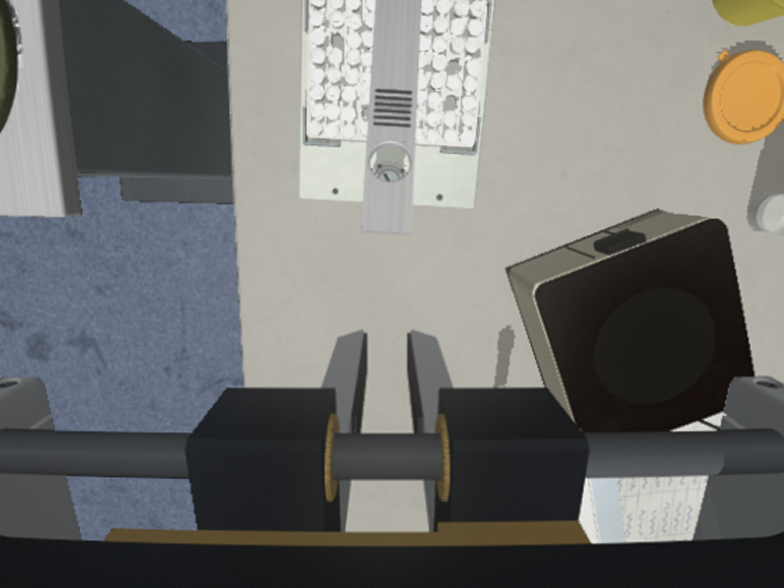

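Run:
```python
from h import *
c=calibration('wrist')
q=np.array([[300,198],[473,207],[301,3],[492,3],[335,190],[440,197]])/1.4
P=onz(c,q,.007);print(P.round(4))
v=P[1]-P[0];print(np.linalg.norm(v),np.arctan2(v[1],v[0]))
v=P[2]-P[0];print('left',np.arctan2(v[1],v[0])-np.pi/2)
v=P[3]-P[1];print('right',np.arctan2(v[1],v[0])-np.pi/2)
v=P[5]-P[4];print('holes',np.arctan2(v[1],v[0]))
f=grab_frame('wrist');crop('w2',f,215,0,345,170,4)
```

```text
[[ 0.3905 -0.1359  0.007 ]
 [ 0.5576 -0.1399  0.007 ]
 [ 0.3939  0.0335  0.007 ]
 [ 0.5621  0.0382  0.007 ]
 [ 0.4242 -0.1275  0.007 ]
 [ 0.5251 -0.1314  0.007 ]]
0.16714557840438746 -0.02419765012595273
left -0.02034041536524467
right -0.02517119357789155
holes -0.038218320471530155
```

View pics/w2.png

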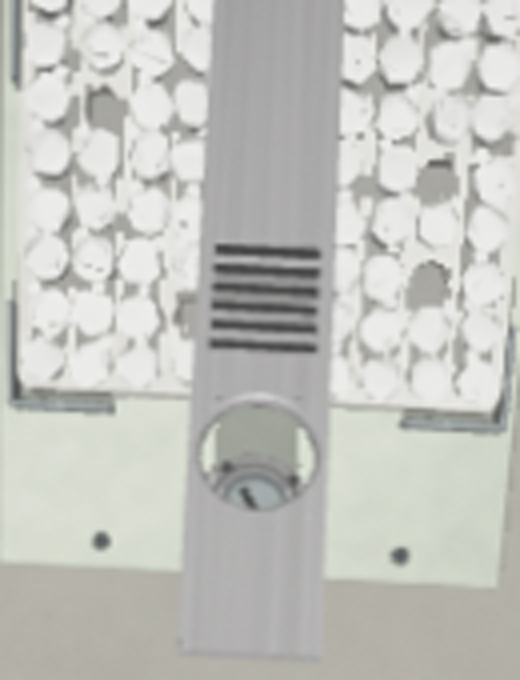

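Run:
```python
from h import *
plan([.4753,-.068,.135],Rdown(-.025),4)
```

```text
n 4
[[-3.07, 2.91, 0.09], [-0.0, 0.013, 0.0]]
[[-3.07, 2.91, 0.05], [-0.0, 0.013, 0.0]]
[[-3.07, 2.91, 0.01], [-0.0, 0.013, 0.0]]
[[-3.07, 2.91, -0.03], [-0.0, 0.013, 0.0]]
```

carry_out --commands '[[[-3.1,2.9,0.1],[0,0.015,0],1],[[-3.1,2.9,0],[0,0.015,0],1],[[-3.1,2.9,0],[0,0.015,0],1],[[-3.1,2.9,0],[0,0.015,0],1],[[0,0.5,0],[0,0,0],1]]'

```text
time: 2.92
ee_pos: [0.4744, -0.0684, 0.1273]
orientation: [-1.186, 1.241, -1.245]
contact_force: [-0.3, -0.2, 1.1]
grip_width: 0.0006
```

Run:
```python
from h import *
p,R,o=st();print(p,o['contact_force'],o['grip_width'],o['time'])
plan([.4755,-.076,.062],Rdown(-.025),6)
```

```text
[ 0.47444213 -0.06836234  0.12725067] [-0.25422428 -0.24548855  1.0531899 ] 0.0005948372614917102 2.925
n 6
[[0.13, 1.09, 0.02], [-0.0, -0.003, 0.0]]
[[0.13, 1.09, 0.02], [-0.0, -0.003, 0.0]]
[[0.13, 1.09, 0.02], [-0.0, -0.003, 0.0]]
[[0.13, 1.09, 0.02], [-0.0, -0.003, 0.0]]
[[0.13, 1.09, 0.02], [-0.0, -0.003, 0.0]]
[[0.13, 1.09, 0.02], [-0.0, -0.003, 0.0]]
```

carry_out --commands '[[[0.1,1.1,0],[0,0,0],1],[[0.1,1.1,0],[0,0,0],1],[[0.1,1.1,0],[0,0,0],1],[[0.15,1.1,0],[0,0,0],1],[[0.15,1.1,0],[0,0,0],1],[[0.15,1.1,0],[0,0,0],1]]'

```text
time: 3.68
ee_pos: [0.4753, -0.08, 0.0591]
orientation: [-1.183, 1.24, -1.25]
contact_force: [0.6, 0.4, 0.9]
grip_width: 0.0003
```

carry_out --commands '[[[-0.1,0.25,0],[0,0,0],1],[[0,0.2,0],[0,0,0],1]]'

```text
time: 3.92
ee_pos: [0.4754, -0.079, 0.0546]
orientation: [-1.183, 1.241, -1.25]
contact_force: [-12.6, 2.7, 36.6]
grip_width: 0.0006
```

carry_out --commands '[[[0,-0.3,0],[0,0,0],1],[[0,-3,0],[0,0,0],1],[[2,-5,0],[0,0,0],0.2],[[4,-5,0],[0,0,0],0],[[5.5,-2,0],[0,0,0],0],[[5.5,0,0],[0,0,0],0],[[0,0,0],[0,0,0],0]]'

```text
time: 4.8
ee_pos: [0.4665, -0.2517, 0.214]
orientation: [-1.185, 1.235, -1.251]
contact_force: [-0.0, 0.2, -0.4]
grip_width: 0.0457
```

Run:
```python
from h import *
p,R,o=st();print(p,R.round(3).tolist(),o['contact_force'],o['grip_width'],o['time'])
f=grab_frame('wrist');crop('w3',f,0,0,560,420,1.4);crop('w4',f,215,50,345,200,4)
for t in ["cradle","stud_top","thumb_patch"]:
    print(t,[(np.round(d['location'],4).tolist(),round(d['confidence'],2)) for d in place_of('wrist',t)][:4])
```

```text
[ 0.46645192 -0.25171993  0.21403244] [[-0.046, 0.008, 0.999], [-0.999, -0.005, -0.046], [0.005, -1.0, 0.008]] [-0.01175338  0.22416783 -0.39495011] 0.04569233869603545 4.8
cradle [([0.4746, -0.0746, 0.0567], 0.62)]
stud_top [([0.4756, -0.1137, 0.0726], 0.66)]
thumb_patch [([0.4756, -0.0793, 0.0586], 0.63)]
```

View pics/w3.png

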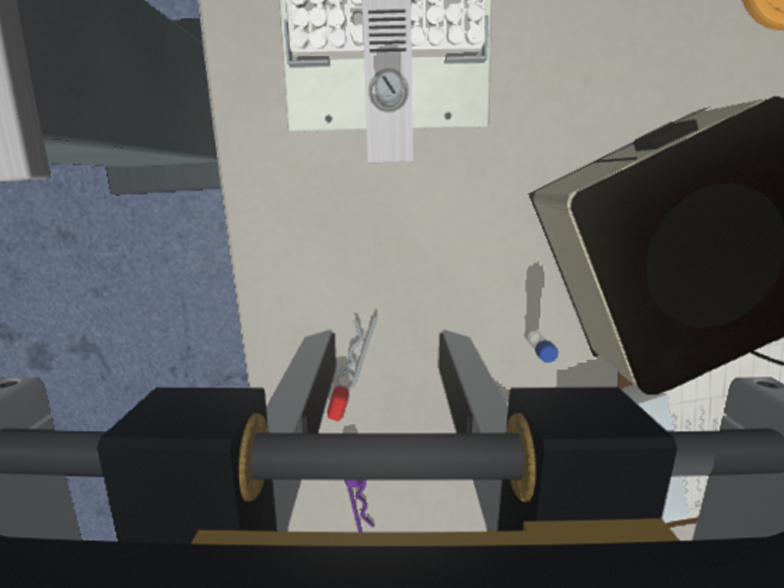

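View pics/w4.png

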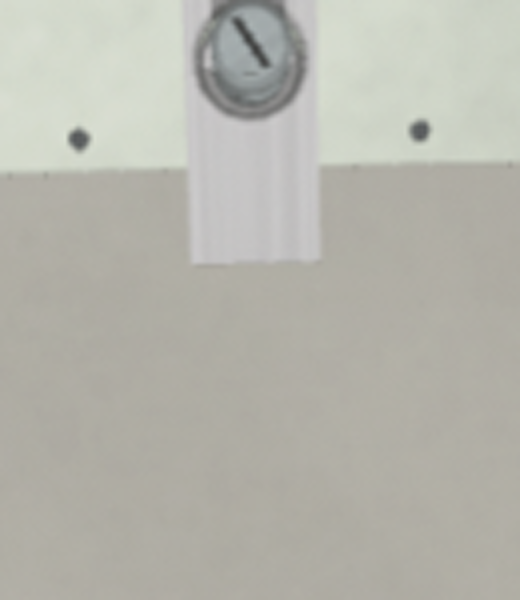

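Run:
```python
from h import *
c=calibration('wrist')
L=onz(c,np.array([[235,18],[267,66]])/4+[215,50],.074);v=L[0]-L[1];ang=np.arctan2(v[1],v[0])-np.pi/2
print('line',L.round(4).tolist(),'mid',L.mean(0).round(4),'ang from +y',ang)
B=onz(c,np.array([[192,264],[320,262]])/4+[215,50],.055);print('barend',B.round(4).tolist(),np.arctan2(*(B[1]-B[0])[[1,0]]))
Pl=onz(c,np.array([[288,130],[489,126]])/1.4,.007);print('plate',Pl.round(4).tolist(),np.arctan2(*(Pl[1]-Pl[0])[[1,0]]))
Bl=onz(c,np.array([[79,139],[419,131]])/4+[215,50],.007);print(Bl.round(4).tolist(),np.arctan2(*(Bl[1]-Bl[0])[[1,0]]))
f=grab_frame('wrist');crop('w5',f,215,210,300,310,6)
```

```text
line [[0.4722, -0.106, 0.074], [0.4794, -0.1171, 0.074]] mid [ 0.4758 -0.1115  0.074 ] ang from +y 0.5780074739303216
barend [[0.4584, -0.1616, 0.055], [0.4921, -0.1625, 0.055]] -0.026701299926257152
plate [[0.3904, -0.1302, 0.007], [0.5607, -0.134, 0.007]] -0.022403306323641358
[[0.4255, -0.1227, 0.007], [0.5256, -0.1246, 0.007]] -0.018904703986584157
```

View pics/w5.png

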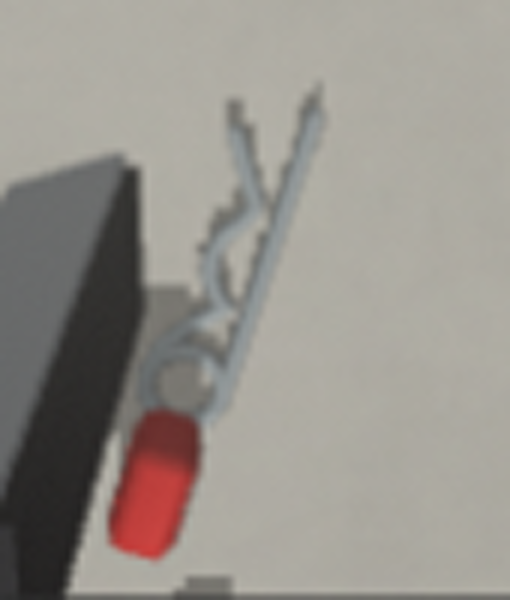

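Run:
```python
from h import *
c=calibration('wrist')
q=np.array([[316,95],[222,405],[240,345]])/6+[215,210]
P=onz(c,q,.0022);print(P.round(4));v=P[0]-P[2];a=np.arctan2(v[1],v[0]);print('heading from y',a-np.pi/2)
u=np.array([np.cos(a),np.sin(a)]);n=np.array([-u[1],u[0]])
print('tab from tip',P[0][:2]-u*.0937+n*.009)
print('tab top',onz(c,np.array([[153,512],[165,412],[197,415],[182,512]])/6+[215,210],.026).round(4))
for cam in ['wrist','side']:
  if cam=='side': grab_frame('side')
  for t in ["clip_tab","clip_tip","clip_seat"]:
    print(t,[(np.round(d['location'],4).tolist(),round(d['confidence'],2)) for d in place_of(cam,t)][:4])
```

```text
[[ 0.4556 -0.2999  0.0022]
 [ 0.4301 -0.3744  0.0022]
 [ 0.4352 -0.3594  0.0022]]
heading from y -0.3306658205402426
tab from tip [ 0.41668281 -0.38555317]
tab top [[ 0.4155 -0.3877  0.026 ]
 [ 0.4199 -0.3634  0.026 ]
 [ 0.4269 -0.3644  0.026 ]
 [ 0.4219 -0.388   0.026 ]]
clip_tab [([0.4135, -0.3838, 0.012], 0.89)]
clip_tip [([0.4534, -0.3056, -0.0016], 0.94), ([0.4277, -0.5611, 0.0025], 0.57)]
clip_seat [([0.4399, -0.3443, -0.0025], 0.71), ([0.4194, -0.5174, 0.0033], 0.53)]
clip_tab [([0.4221, -0.4633, 0.0109], 0.54), ([0.4155, -0.3897, 0.0131], 0.44)]
clip_tip [([0.426, -0.564, 0.0015], 0.82), ([0.452, -0.3029, 0.0003], 0.66)]
clip_seat [([0.4203, -0.5174, -0.0004], 0.75), ([0.4513, -0.3041, 0.0018], 0.55), ([0.4411, -0.3425, 0.0001], 0.51)]
```

Run:
```python
from h import *
plan([.416,-.3855,.07],Rdown(-.33),5)
```

```text
n 5
[[2.76, 2.88, -0.93], [-0.002, 0.057, 0.001]]
[[2.81, 2.88, -0.76], [-0.002, 0.057, 0.001]]
[[2.85, 2.88, -0.59], [-0.002, 0.057, 0.001]]
[[2.88, 2.88, -0.42], [-0.002, 0.057, 0.001]]
[[2.91, 2.88, -0.25], [-0.002, 0.057, 0.001]]
```

carry_out --commands '[[[2.8,2.9,-0.9],[-0.002,0.057,0.001],0],[[2.8,2.9,-0.8],[-0.002,0.057,0.001],0],[[2.8,2.9,-0.6],[-0.002,0.057,0.001],0],[[2.9,2.9,-0.4],[-0.002,0.057,0.001],0],[[2.9,2.9,-0.2],[-0.002,0.057,0.001],0],[[0,0,0],[0,0,0],0]]'

```text
time: 6.15
ee_pos: [0.4158, -0.3887, 0.0655]
orientation: [-1.03, 1.452, -1.45]
contact_force: [-0.2, -0.9, 0.6]
grip_width: 0.0468
```

Run:
```python
from h import *
p,R,o=st();print(p,R.round(3).tolist(),o['contact_force'],o['grip_width'],o['time'])
f=grab_frame('wrist');crop('w6',f,0,0,560,420,1.4)
for t in ["clip_tab","clip_tip","clip_seat"]:
    print(t,[(np.round(d['location'],4).tolist(),round(d['confidence'],2)) for d in place_of('wrist',t)][:4])
plan([.416,-.3855,.02],Rdown(-.33))
```

```text
[ 0.41578611 -0.38868778  0.06550582] [[-0.328, 0.001, 0.945], [-0.945, 0.002, -0.328], [-0.002, -1.0, -0.0]] [-0.19765353 -0.85072104  0.64587315] 0.04678426814460176 6.15
clip_tab [([0.4204, -0.459, 0.0106], 0.95), ([0.4156, -0.3874, 0.0124], 0.63)]
clip_tip [([0.4274, -0.5615, 0.0037], 0.9), ([0.4517, -0.3077, 0.0005], 0.58)]
clip_seat [([0.4421, -0.3459, -0.0043], 0.75), ([0.4199, -0.5176, -0.0007], 0.56)]
n 1
[[-0.17, 4.88, -0.29], [-0.005, -0.001, 0.001]]
```

View pics/w6.png

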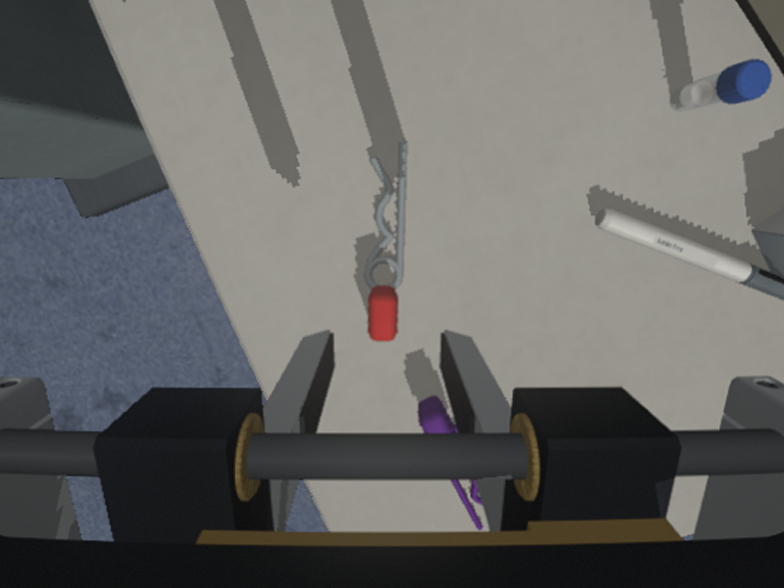

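Run:
```python
from h import *
c=calibration('wrist')
P=onz(c,np.array([[404,143],[399,278]])/1.4,.0022);print(P.round(4));v=P[0]-P[1];a=np.arctan2(v[1],v[0]);print('heading from y',a-np.pi/2)
u=np.array([np.cos(a),np.sin(a)]);n=np.array([-u[1],u[0]])
print('tab from tip',P[0][:2]-u*.0937+n*.009)
print('tab top',onz(c,np.array([[383,323],[383,340]])/1.4,.026).round(4))
```

```text
[[ 0.4577 -0.3031  0.0022]
 [ 0.4312 -0.3735  0.0022]]
heading from y -0.36055761677173725
tab from tip [ 0.41621492 -0.38761516]
tab top [[ 0.4159 -0.3891  0.026 ]
 [ 0.4127 -0.3984  0.026 ]]
```

carry_out --commands '[[[-0.1,2.5,0],[0,0.02,0],0],[[0,2.2,0],[0,0,0],0],[[0,1.0,0],[0,0,0],0],[[0,0.2,0],[0,0,0],0]]'

```text
time: 6.85
ee_pos: [0.4222, -0.3862, 0.0135]
orientation: [-1.021, 1.448, -1.469]
contact_force: [1.0, -0.2, -0.7]
grip_width: 0.047
```

Run:
```python
from h import *
p,R,o=st();print(p,R.round(3).tolist())
plan([.416,-.3875,.0042],Rdown(-.35),2)
```

```text
[ 0.4221938  -0.38621169  0.01346253] [[-0.339, 0.01, 0.941], [-0.941, -0.008, -0.339], [0.004, -1.0, 0.012]]
n 2
[[0.16, 0.46, -0.28], [-0.006, 0.002, 0.002]]
[[0.17, 0.46, -0.27], [-0.006, 0.002, 0.002]]
```

carry_out --commands '[[[0.2,0.4,-0.4],[-0.006,0.002,0.002],0],[[0.1,0.4,-0.25],[-0.005,0.002,0.002],0],[[0,0,0],[0,0,0],0]]'

```text
time: 7.22
ee_pos: [0.4153, -0.3873, 0.0067]
orientation: [-1.022, 1.46, -1.464]
contact_force: [-0.0, -0.2, 0.5]
grip_width: 0.0469
```

Run:
```python
from h import *
p,R,o=st();print(p,R.round(3).tolist())
plan([.416,-.3875,.0042],Rdown(-.35),1)
```

```text
[ 0.41526568 -0.38733156  0.00667765] [[-0.343, 0.002, 0.939], [-0.94, -0.001, -0.343], [0.001, -1.0, 0.002]]
n 1
[[-0.01, 0.25, 0.07], [-0.002, 0.0, 0.001]]
```

carry_out --commands '[[[0,0.25,0.07],[0,0,0],0],[[0,0,0],[0,0,0],1],[[0,0,0],[0,0,0],1],[[0,0,0],[0,0,0],1],[[0,0,0],[0,0,0],1]]'

```text
time: 7.85
ee_pos: [0.4162, -0.3878, 0.0044]
orientation: [-1.022, 1.459, -1.464]
contact_force: [0.3, 0.2, -1.1]
grip_width: 0.015
```

carry_out --commands '[[[0,-2,0],[0,0,0],1],[[0,-5,0],[0,0,0],1],[[0,-3,0],[0,0,0],1]]'

```text
time: 8.22
ee_pos: [0.4149, -0.3866, 0.1046]
orientation: [-1.023, 1.464, -1.46]
contact_force: [-0.1, 0.1, 0.2]
grip_width: 0.0145
```

Run:
```python
from h import *
plan([.505,-.235,.10],Rdown(.3),5)
```

```text
n 5
[[-3.47, 0.1, 0.65], [0.0, -0.13, -0.0]]
[[-3.35, 0.09, 1.1], [0.0, -0.13, -0.0]]
[[-3.18, 0.09, 1.52], [0.0, -0.13, -0.0]]
[[-2.96, 0.09, 1.92], [0.0, -0.13, -0.0]]
[[-2.68, 0.09, 2.29], [0.0, -0.13, -0.0]]
```

carry_out --commands '[[[-3.5,0.1,0.6],[0,-0.13,0],1],[[-3.3,0.1,1.1],[0,-0.13,0],1],[[-3.2,0.1,1.5],[0,-0.13,0],1],[[-3.0,0.1,1.9],[0,-0.13,0],1],[[-2.7,0.1,2.3],[0,-0.13,0],1],[[0,0,0],[0,0,0],1]]'

```text
time: 8.98
ee_pos: [0.5063, -0.2301, 0.1027]
orientation: [-1.343, 0.968, -0.973]
contact_force: [0.0, 0.3, -0.0]
grip_width: 0.0149
```

Run:
```python
from h import *
p,R,o=st();print(p,R.round(3).tolist(),o['contact_force'],o['grip_width'],o['time'])
f=grab_frame('wrist');crop('w7',f,0,0,560,420,1.4);crop('w8',f,190,60,350,210,4)
f=grab_frame('side');crop('s7',f,200,160,340,280,5)
```

```text
[ 0.50627783 -0.23007345  0.10265338] [[0.314, 0.003, 0.949], [-0.949, -0.002, 0.314], [0.002, -1.0, 0.002]] [ 0.02979235  0.28630948 -0.00380736] 0.014862889974636103 8.975
```

View pics/w7.png

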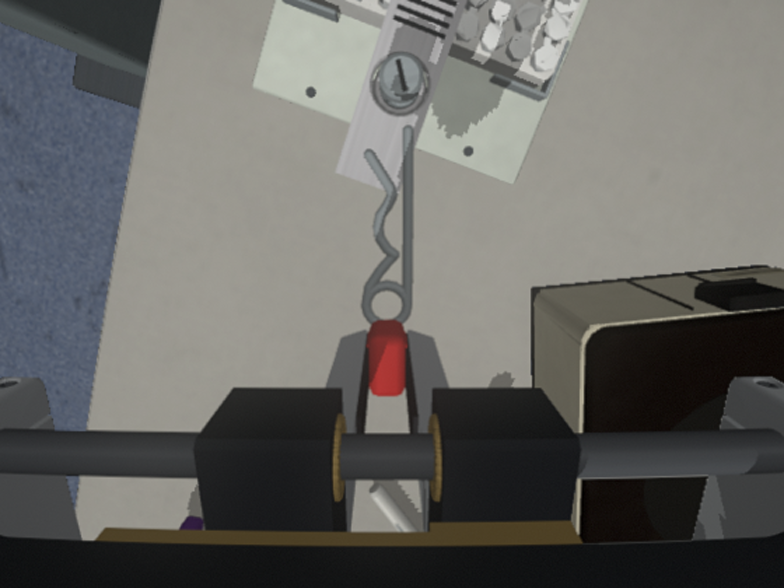

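View pics/w8.png

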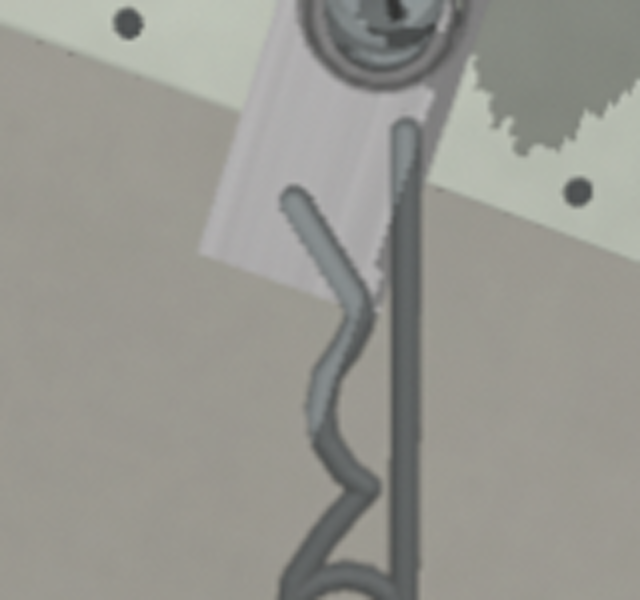

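View pics/s7.png

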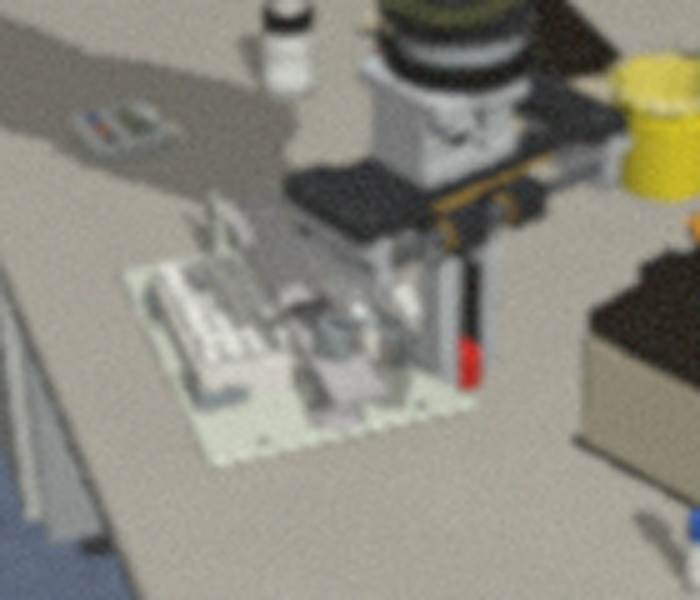

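Run:
```python
from h import *
p,R,o=st();c=calibration('wrist');z=p[2]-.0022
P=onz(c,np.array([[405,118],[405,190],[403,560]])/4+[190,60],z)
for q in P: print(q.round(4),'tool',((q-p)@R).round(4))
f=grab_frame('wrist');crop('w9',f,230,20,340,105,7)
```

```text
[ 0.4847 -0.1394  0.1005] tool [-0.0943  0.002   0.0089]
[ 0.4877 -0.1485  0.1005] tool [-0.0847  0.002   0.009 ]
[ 0.5046 -0.1993  0.1005] tool [-0.0312  0.0021  0.0093]
```

View pics/w9.png

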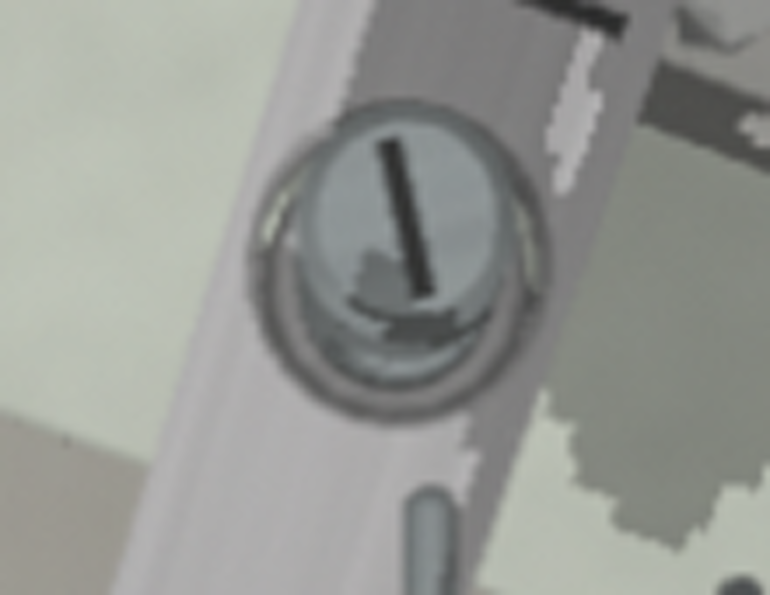

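Run:
```python
from h import *
p,R,o=st();c=calibration('wrist')
L=onz(c,np.array([[390,142],[424,295],[405,215],[305,215],[505,215]])/7+[230,20],.074);v=L[0]-L[1]
print(L.round(4),'ang',np.arctan2(v[1],v[0])-np.pi/2)
# bar edge at end, from w7
B=onz(c,np.array([[200,253],[330,297]])/4+[190,60],.055);print(B.round(4),np.arctan2(*(B[1]-B[0])[[1,0]]))
B=onz(c,np.array([[128,24],[578,192]])/4+[190,60],.007);print(B.round(4),np.arctan2(*(B[1]-B[0])[[1,0]]))
```

```text
[[ 0.4723 -0.1101  0.074 ]
 [ 0.4792 -0.1212  0.074 ]
 [ 0.4755 -0.1154  0.074 ]
 [ 0.467  -0.1181  0.074 ]
 [ 0.4839 -0.1126  0.074 ]] ang 0.5560500772997248
[[ 0.4575 -0.167   0.055 ]
 [ 0.4819 -0.1672  0.055 ]] -0.00665161516952995
[[ 0.4248 -0.1281  0.007 ]
 [ 0.5254 -0.1307  0.007 ]] -0.025680160125161843
```

carry_out --commands '[[[0.1,2,0],[0,0,0],1],[[0,1.5,0],[0,0,0],1],[[0,0.5,0],[0,0,0],1],[[0,0,0],[0,0,0],1]]'

```text
time: 9.62
ee_pos: [0.5047, -0.2363, 0.062]
orientation: [-1.339, 0.976, -0.983]
contact_force: [0.3, 0.1, -0.5]
grip_width: 0.015
```

Run:
```python
from h import *
p,R,o=st();print(p,R.round(3).tolist(),o['contact_force'])
f=grab_frame('wrist');crop('w10',f,200,20,350,130,5);c=calibration('wrist')
t=p+R@[-.094,.0022,.009];print(t,proj(c,[t,[.4755,-.1155,.074]]))
```

```text
[ 0.50467192 -0.23627602  0.06197695] [[0.303, 0.004, 0.953], [-0.953, -0.003, 0.303], [0.004, -1.0, 0.003]] [ 0.27191567  0.06129629 -0.47552686]
[ 0.48480362 -0.14396794  0.05946544] [[291.24763215  90.17976267]
 [292.84413217  23.02286921]]
```

View pics/w10.png

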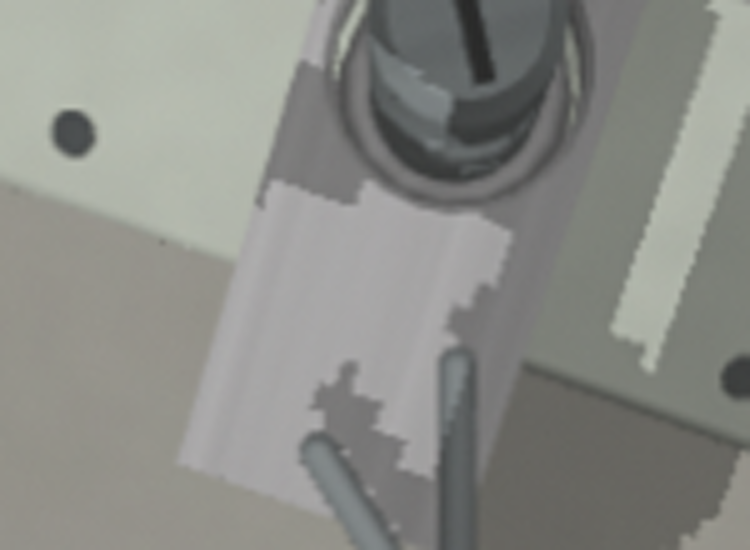

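Run:
```python
from h import *
f=grab_frame('wrist');crop('w11',f,255,0,335,70,9)
```

```text
(no output)
```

View pics/w11.png

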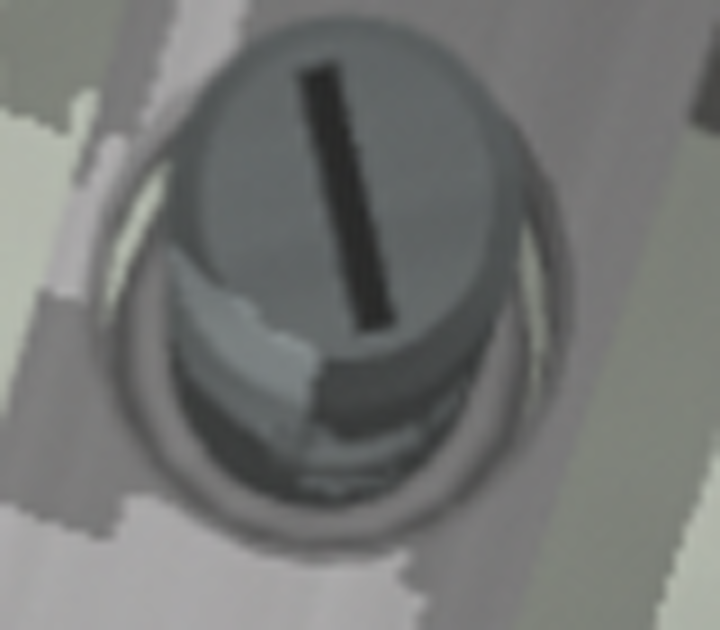

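Run:
```python
from h import *
p,R,o=st();c=calibration('wrist')
L=onz(c,np.array([[320,68],[376,328],[348,196]])/9+[255,0],.074);v=L[0]-L[1];h=np.arctan2(v[1],v[0])
print(L.round(4),'ang',h-np.pi/2)
S=L[2][:2]
tip=(p+R@[-.0942,.0022,.009])[:2]
d=np.array([np.cos(h),np.sin(h)]);M=S-.010*d
print('M',M,'tip',tip, 'M-tip in tool x,z (cm):',100*(M-tip)@R[:2,0],100*(M-tip)@R[:2,2], 'S-tip',100*(S-tip)@R[:2,0],100*(S-tip)@R[:2,2])
```

```text
[[ 0.4724 -0.1091  0.074 ]
 [ 0.4794 -0.1206  0.074 ]
 [ 0.4758 -0.1147  0.074 ]] ang 0.5485971942709886
M [ 0.4810426  -0.12326266] tip [ 0.48499959 -0.14375293] M-tip in tool x,z (cm): -2.072562491494148 0.24395000312300505 S-tip -3.0437304234752527 0.005603035214211479
```

carry_out --commands '[[[-0.7,0.05,0.24],[0,0,0],1],[[-0.7,0,0],[0,0,0],1],[[0,0,0],[0,0,0],1]]'

```text
time: 10.1
ee_pos: [0.5033, -0.2211, 0.0628]
orientation: [-1.339, 0.974, -0.985]
contact_force: [-0.1, -0.4, -1.0]
grip_width: 0.0147
```

```bash
cat >> h.py <<'E'
S=np.array([.4758,-.1147])
def rep(h=.5486,phi=-.023):
    p,R,o=st();t=p+R@[-.0942,.0022,.009];a=np.arctan2(R[1,2],R[0,2])
    d=np.array([-np.sin(h),np.cos(h)]);M=S-.010*d
    print('t',round(float(o['time']),2),'p',p.round(4),'head',a.round(4),'tilt',R[2].round(4),'F tool',(R.T@o['contact_force']).round(1),'grip',round(float(o['grip_width']),4))
    print(' tip',t.round(4),'M-tip cm x,z',(100*(M-t[:2])@R[:2][:,[0,2]]).round(2),'S-tip',(100*(S-t[:2])@R[:2][:,[0,2]]).round(2))
    u=np.array([-np.sin(phi),np.cos(phi)]);n=np.array([-u[1],u[0]]);print(' cradle: tip along,lat mm',(1000*(t[:2]-S)@u).round(2),(1000*(t[:2]-S)@n).round(2))
E
python3 -c "
from h import *
rep()
f=grab_frame('wrist');crop('w12',f,220,0,340,100,6)"
```

```text
t 10.1 p [ 0.5033 -0.2211  0.0628] head 0.3082 tilt [ 0.0052 -1.      0.0043] F tool [ 0.4  1.  -0.2] grip 0.0147
 tip [ 0.4833 -0.1286  0.0602] M-tip cm x,z [-0.58 -0.06] S-tip [-1.55 -0.29]
 cradle: tip along,lat mm -13.69 -7.82
```

View pics/w12.png

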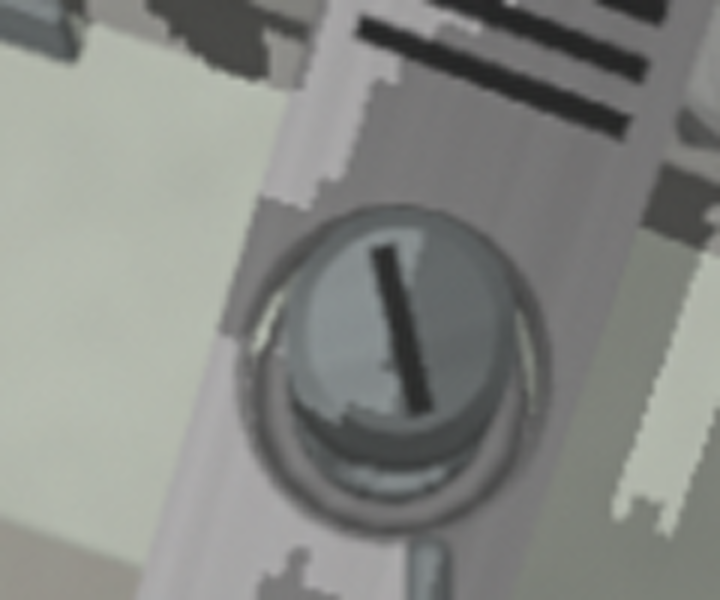

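Run:
```python
from h import *
p,R,o=st();c=calibration('wrist')
L=onz(c,np.array([[384,248],[421,412],[403,329]])/6+[220,0],.074);v=L[0]-L[1];h=np.arctan2(v[1],v[0])-np.pi/2
print(L.round(4),h)
t=onz(c,np.array([[430,541]])/6+[220,0],p[2]-.0024)[0];print(t,p+R@[-.0942,.0022,.009])
d=np.array([-np.sin(h),np.cos(h)]);M=L[2][:2]-.01*d;print(((M-t[:2])@R[:2][:,[0,2]]*100).round(2))
```

```text
[[ 0.4724 -0.1097  0.074 ]
 [ 0.4794 -0.121   0.074 ]
 [ 0.4759 -0.1152  0.074 ]] 0.5523295409542852
[ 0.48355875 -0.12896552  0.06050172] [ 0.48341111 -0.12882682  0.0602379 ]
[-0.57 -0.07]
```

carry_out --commands '[[[-0.3,0.12,-0.07],[-0.003,0,0.005],1],[[0,0.05,0],[0,0,0],1]]'

```text
time: 10.4
ee_pos: [0.5018, -0.2185, 0.0612]
orientation: [-1.338, 0.978, -0.98]
contact_force: [0.3, -0.4, 0.6]
grip_width: 0.0149
```

```bash
python3 -c "
from h import *
rep()"
```

```text
t 10.4 p [ 0.5018 -0.2185  0.0612] head 0.3081 tilt [ 1.0e-04 -1.0e+00  1.3e-03] F tool [ 0.5 -0.6  0.2] grip 0.0149
 tip [ 0.4818 -0.126   0.059 ] M-tip cm x,z [-0.29  0.01] S-tip [-1.26 -0.22]
 cradle: tip along,lat mm -11.19 -6.22
```

carry_out --commands '[[[-0.25,0,0],[0,0,0],1],[[-0.15,0,0],[0,0,0],1]]'

```text
time: 10.65
ee_pos: [0.5004, -0.2147, 0.061]
orientation: [-1.338, 0.979, -0.98]
contact_force: [0.0, -0.3, -1.5]
grip_width: 0.0146
```

```bash
python3 -c "
from h import *
rep()"
```

```text
t 10.65 p [ 0.5004 -0.2147  0.061 ] head 0.3078 tilt [-0.     -1.      0.0012] F tool [ 0.3  1.5 -0. ] grip 0.0146
 tip [ 0.4805 -0.1222  0.0589] M-tip cm x,z [0.12 0.02] S-tip [-0.85 -0.22]
 cradle: tip along,lat mm -7.35 -4.83
```

carry_out --commands '[[[-0.2,0,0.03],[0,0,0],1],[[-0.15,0,0],[0,0,0],1]]'

```text
time: 10.9
ee_pos: [0.4996, -0.211, 0.061]
orientation: [-1.338, 0.979, -0.98]
contact_force: [-0.2, 0.4, -0.8]
grip_width: 0.0149
```

```bash
python3 -c "
from h import *
rep()
f=grab_frame('wrist');crop('w13',f,220,0,340,100,6)"
```

```text
t 10.9 p [ 0.4996 -0.211   0.061 ] head 0.3078 tilt [-0.     -1.      0.0012] F tool [-0.4  0.8 -0.1] grip 0.0149
 tip [ 0.4796 -0.1185  0.0589] M-tip cm x,z [ 0.49 -0.01] S-tip [-0.48 -0.25]
 cradle: tip along,lat mm -3.7 -3.9
```

View pics/w13.png

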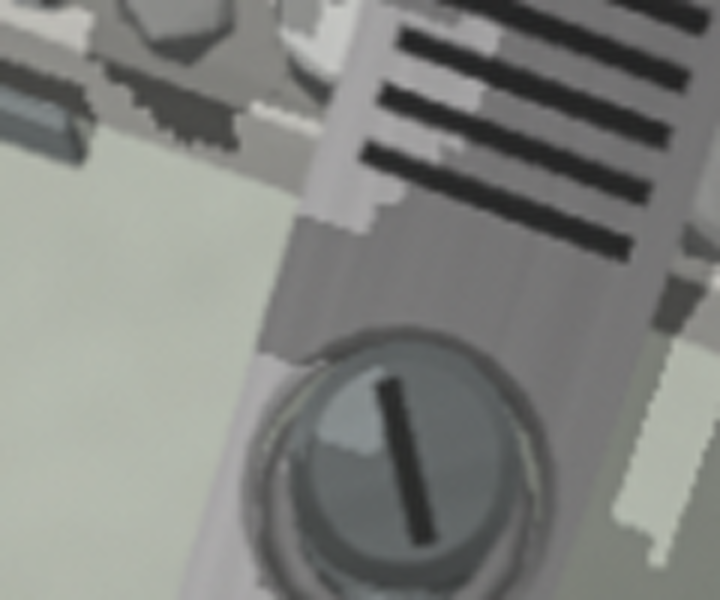

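```bash
cat >> h.py <<'E'
TT=np.array([-.0942,.0022,.009])
def tcp_for(along,lat,head,z=.059,phi=-.023):
    "TCP pose with tip at cradle (along,lat) mm from S"
    u=np.array([-np.sin(phi),np.cos(phi)]);n=np.array([-u[1],u[0]])
    R=Rdown(head);t=np.r_[S+u*along/1000+n*lat/1000,z];return t-R@TT,R
def path(a,l,h,k,z=.059):
    p0,R0,o=st();P,R=tcp_for(a,l,h,z);rv=Ro.from_matrix(R0.T@R).as_rotvec()
    t0=p0+R0@TT;t1=P+R@TT;pp,RR=p0,R0
    for i in range(1,k+1):
        Ri=R0@Ro.from_rotvec(rv*i/k).as_matrix();pi=t0+(t1-t0)*i/k-Ri@TT
        print([np.round(RR.T@(pi-pp)*100,2).tolist(),np.round(rv/k,3).tolist()]);pp,RR=pi,Ri
E
python3 -c "
from h import *
path(-4.5,0,-.023,6)
f=grab_frame('wrist');crop('w14',f,220,50,340,150,6)"
```

```text
[[-0.07, -0.0, -0.58], [-0.0, 0.055, -0.0]]
[[-0.07, -0.0, -0.58], [-0.0, 0.055, -0.0]]
[[-0.06, -0.0, -0.58], [-0.0, 0.055, -0.0]]
[[-0.06, -0.0, -0.58], [-0.0, 0.055, -0.0]]
[[-0.06, -0.0, -0.58], [-0.0, 0.055, -0.0]]
[[-0.05, -0.0, -0.58], [-0.0, 0.055, -0.0]]
```

View pics/w14.png

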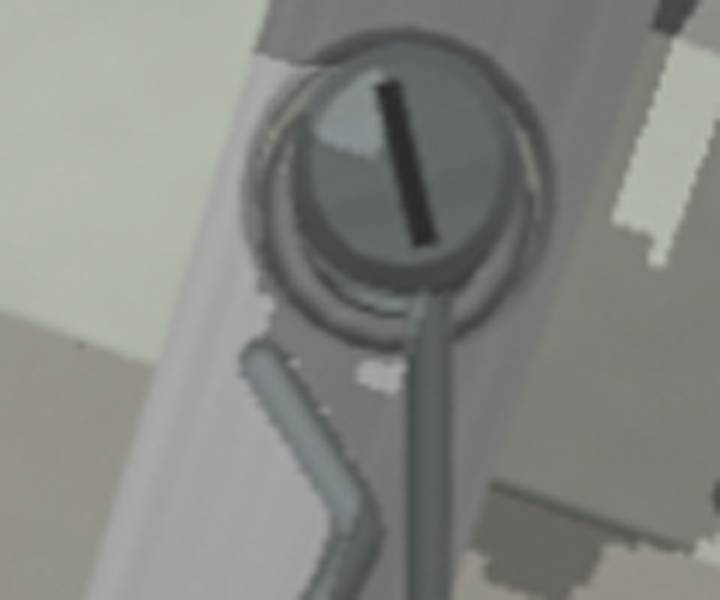

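carry_out --commands '[[[-0.07,0,-0.58],[0,0.055,0],1],[[-0.07,0,-0.58],[0,0.055,0],1]]'

```text
time: 11.25
ee_pos: [0.488, -0.2128, 0.0611]
orientation: [-1.294, 1.063, -1.065]
contact_force: [0.4, 0.4, -0.2]
grip_width: 0.0146
```

```bash
python3 -c "
from h import *
rep()
path(-4.5,0,-.023,4)"
```

```text
t 11.25 p [ 0.488  -0.2128  0.0611] head 0.1954 tilt [-0.     -1.      0.0014] F tool [-0.3  0.2  0.5] grip 0.0146
 tip [ 0.4786 -0.1187  0.0589] M-tip cm x,z [0.49 0.15] S-tip [-0.44 -0.19]
 cradle: tip along,lat mm -3.91 -2.86
[[-0.06, -0.0, -0.59], [-0.0, 0.055, -0.0]]
[[-0.06, -0.0, -0.59], [-0.0, 0.055, -0.0]]
[[-0.06, -0.0, -0.59], [-0.0, 0.055, -0.0]]
[[-0.05, -0.0, -0.58], [-0.0, 0.055, -0.0]]
```

carry_out --commands '[[[-0.06,0,-0.59],[0,0.055,0],1],[[-0.06,0,-0.59],[0,0.055,0],1],[[-0.06,0,-0.59],[0,0.055,0],1],[[-0.05,0,-0.58],[0,0.05,0],1]]'

```text
time: 11.75
ee_pos: [0.4646, -0.2134, 0.0614]
orientation: [-1.193, 1.227, -1.231]
contact_force: [2.2, -0.3, -1.6]
grip_width: 0.0144
```

```bash
python3 -c "
from h import *
rep()
path(-4.5,0,-.023,2)
f=grab_frame('wrist');crop('w15',f,220,30,340,130,6)"
```

```text
t 11.75 p [ 0.4646 -0.2134  0.0614] head -0.0279 tilt [-1.0e-04 -1.0e+00  3.8e-03] F tool [0.3 1.6 2.2] grip 0.0144
 tip [ 0.4762 -0.1194  0.0592] M-tip cm x,z [0.36 0.49] S-tip [-0.47 -0.05]
 cradle: tip along,lat mm -4.74 -0.53
[[-0.01, 0.01, -0.0], [-0.002, -0.002, -0.0]]
[[-0.01, 0.01, -0.0], [-0.002, -0.002, -0.0]]
```

View pics/w15.png

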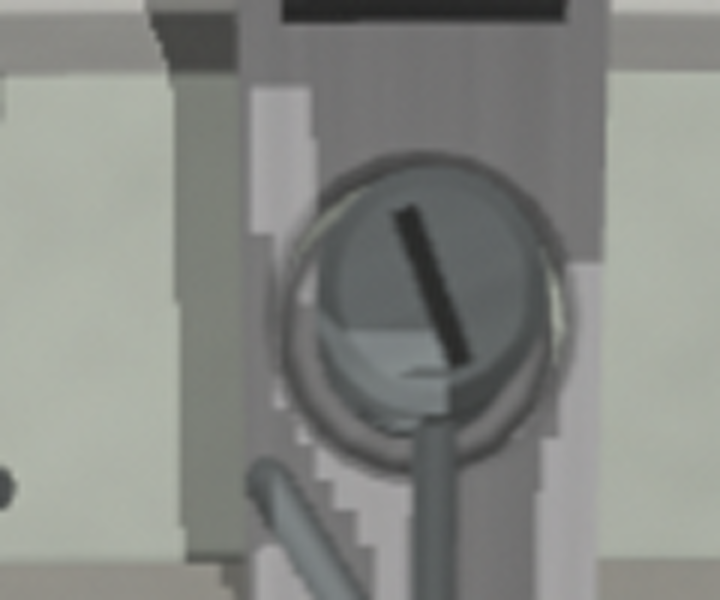

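carry_out --commands '[[[-0.05,0,-0.2],[0,0,0],1],[[-0.1,0.02,-0.05],[0,0,0],1]]'

```text
time: 12.05
ee_pos: [0.4621, -0.212, 0.0614]
orientation: [-1.192, 1.227, -1.233]
contact_force: [1.7, -1.9, 0.0]
grip_width: 0.0146
```

```bash
python3 -c "
from h import *
rep()
f=grab_frame('wrist');crop('w16',f,220,30,340,130,6)"
```

```text
t 12.05 p [ 0.4621 -0.212   0.0614] head -0.029 tilt [ 5.0e-04 -1.0e+00  4.8e-03] F tool [ 1.8 -0.   1.7] grip 0.0146
 tip [ 0.4739 -0.1181  0.0592] M-tip cm x,z [0.49 0.73] S-tip [-0.34  0.18]
 cradle: tip along,lat mm -3.43 1.84
```

View pics/w16.png

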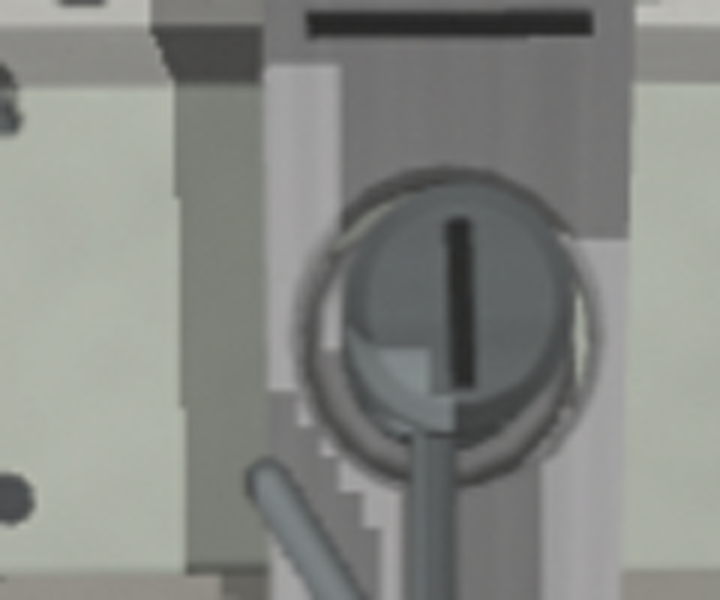

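carry_out --commands '[[[0,0.02,0.17],[0,-0.003,0],1],[[-0.2,0,0],[0,0,0],1],[[-0.3,0,0],[0,0,0],1]]'

```text
time: 12.48
ee_pos: [0.4637, -0.2065, 0.0609]
orientation: [-1.195, 1.225, -1.229]
contact_force: [0.2, 0.1, -1.0]
grip_width: 0.0149
```

```bash
python3 -c "
from h import *
rep()"
```

```text
t 12.47 p [ 0.4637 -0.2065  0.0609] head -0.0245 tilt [-1.0e-04 -1.0e+00  3.2e-03] F tool [-0.1  1.   0.2] grip 0.0149
 tip [ 0.475  -0.1125  0.0587] M-tip cm x,z [1.05 0.62] S-tip [0.21 0.08]
 cradle: tip along,lat mm 2.15 0.81
```

carry_out --commands '[[[-0.3,0,0.05],[0,0,0],1],[[-0.3,0,0.02],[0,0,0],1],[[-0.2,0,0],[0,0,0],1]]'

```text
time: 12.85
ee_pos: [0.4646, -0.1976, 0.0608]
orientation: [-1.196, 1.225, -1.228]
contact_force: [-0.6, 0.1, -0.5]
grip_width: 0.0148
```

```bash
python3 -c "
from h import *
rep()
f=grab_frame('wrist');crop('w17',f,200,30,360,190,4)"
```

```text
t 12.85 p [ 0.4646 -0.1976  0.0608] head -0.024 tilt [-2.0e-04 -1.0e+00  2.7e-03] F tool [-0.   0.5 -0.6] grip 0.0148
 tip [ 0.4758 -0.1037  0.0586] M-tip cm x,z [1.94 0.57] S-tip [1.1  0.02]
 cradle: tip along,lat mm 11.01 0.22
```

View pics/w17.png

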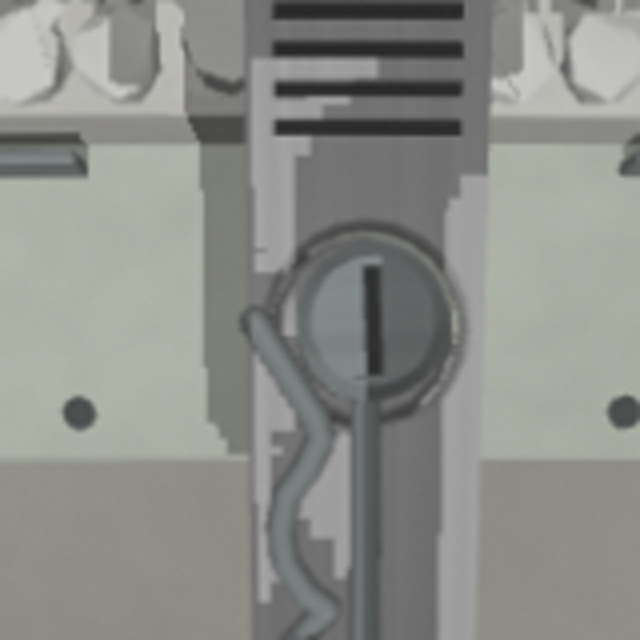

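carry_out --commands '[[[-0.3,0,0.07],[0,0,0],1],[[-0.3,0,0],[0,0,0],1],[[-0.3,0,0],[0,0,0],1]]'

```text
time: 13.28
ee_pos: [0.4652, -0.1898, 0.061]
orientation: [-1.199, 1.223, -1.23]
contact_force: [-2.7, -8.1, 0.5]
grip_width: 0.0148
```

```bash
python3 -c "
from h import *
rep()"
```

```text
t 13.28 p [ 0.4652 -0.1898  0.061 ] head -0.0234 tilt [ 0.0032 -1.      0.0025] F tool [ 8.2 -0.5 -2.5] grip 0.0148
 tip [ 0.4764 -0.0959  0.0586] M-tip cm x,z [2.72 0.52] S-tip [ 1.88 -0.02]
 cradle: tip along,lat mm 18.83 -0.22
```

carry_out --commands '[[[-0.35,0,0],[0,0,0],1],[[-0.35,0,0],[0,0,0],1]]'

```text
time: 13.52
ee_pos: [0.4651, -0.1838, 0.0612]
orientation: [-1.201, 1.222, -1.231]
contact_force: [-2.2, -5.8, -0.4]
grip_width: 0.0144
```

```bash
python3 -c "
from h import *
rep()"
```

```text
t 13.53 p [ 0.4651 -0.1838  0.0612] head -0.0234 tilt [ 0.0054 -1.      0.0021] F tool [ 5.8  0.4 -2.1] grip 0.0144
 tip [ 0.4763 -0.0898  0.0585] M-tip cm x,z [3.33 0.55] S-tip [2.49 0.01]
 cradle: tip along,lat mm 24.9 0.08
```

carry_out --commands '[[[-0.35,0,0],[0,0,0],1],[[-0.35,0,0],[0,0,0],1],[[-0.3,0,0],[0,0,0],1]]'

```text
time: 13.9
ee_pos: [0.465, -0.1744, 0.0612]
orientation: [-1.202, 1.222, -1.233]
contact_force: [-2.7, -4.3, 0.5]
grip_width: 0.0147
```

```bash
python3 -c "
from h import *
rep()
f=grab_frame('wrist');crop('w18',f,200,30,360,240,3.8)"
```

```text
t 13.9 p [ 0.465  -0.1744  0.0612] head -0.0234 tilt [ 0.0075 -1.      0.0016] F tool [ 4.4 -0.5 -2.6] grip 0.0147
 tip [ 0.4762 -0.0804  0.0583] M-tip cm x,z [4.27 0.59] S-tip [3.43 0.04]
 cradle: tip along,lat mm 34.25 0.43
```

View pics/w18.png

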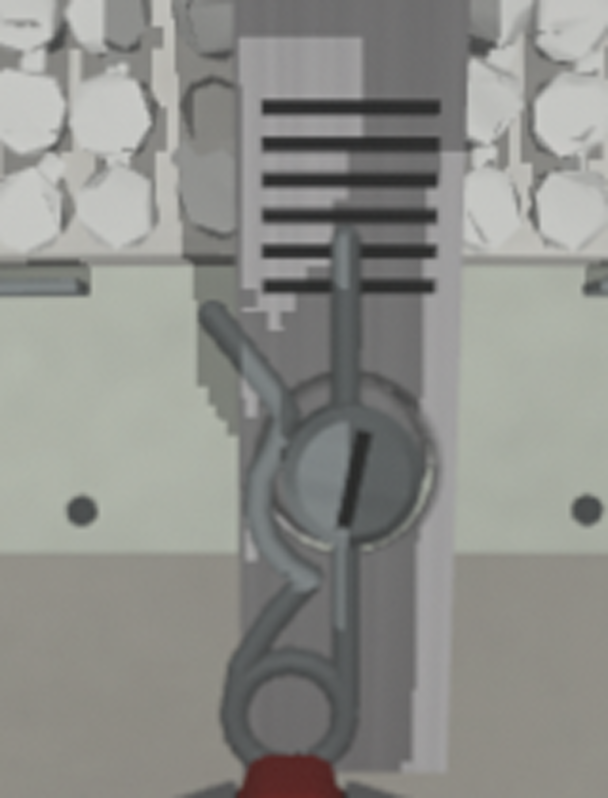

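carry_out --commands '[[[-0.25,0,0],[0,0,0.006],1],[[-0.2,0,0],[0,0,0],1]]'

```text
time: 14.2
ee_pos: [0.4652, -0.1689, 0.0611]
orientation: [-1.197, 1.225, -1.227]
contact_force: [1.0, -0.4, -1.0]
grip_width: 0.0151
```

```bash
python3 -c "
from h import *
rep()
f=grab_frame('wrist');crop('w19',f,200,30,360,240,3.8)"
```

```text
t 14.2 p [ 0.4652 -0.1689  0.0611] head -0.0235 tilt [-1.0e-04 -1.0e+00  1.7e-03] F tool [0.4 1.  1. ] grip 0.0151
 tip [ 0.4764 -0.0749  0.0589] M-tip cm x,z [4.82 0.58] S-tip [3.98 0.03]
 cradle: tip along,lat mm 39.79 0.32
```

View pics/w19.png

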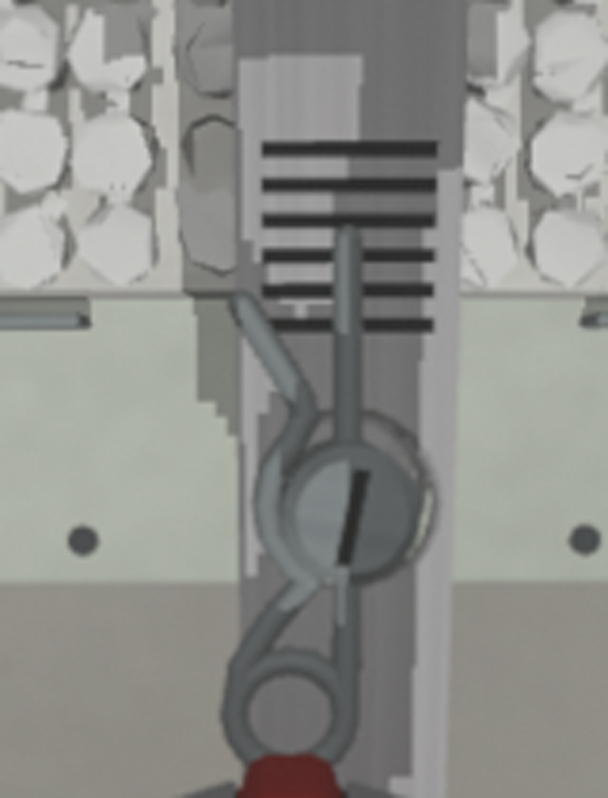

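carry_out --commands '[[[-0.08,0,0],[0,0,0],1]]'

```text
time: 14.38
ee_pos: [0.4653, -0.1682, 0.0612]
orientation: [-1.197, 1.224, -1.228]
contact_force: [-1.5, -7.0, -0.2]
grip_width: 0.0145
```

```bash
python3 -c "
from h import *
rep()"
```

```text
t 14.38 p [ 0.4653 -0.1682  0.0612] head -0.0232 tilt [ 7.e-04 -1.e+00  2.e-03] F tool [ 7.1  0.2 -1.4] grip 0.0145
 tip [ 0.4765 -0.0742  0.0589] M-tip cm x,z [4.89 0.57] S-tip [4.05 0.02]
 cradle: tip along,lat mm 40.52 0.23
```

carry_out --commands '[[[0.05,0,0],[0,0,0],1],[[0,0,0],[0,0,0],0.5],[[0,0,0],[0,0,0],0.3],[[0,0,0],[0,0,0],0.3],[[0,-2,0],[0,0,0],0.3],[[0,-4,0],[0,0,0],0.3],[[2,-4,0],[0,0,0],0.3],[[2,-2,0],[0,0,0],0.3]]'

```text
time: 15.38
ee_pos: [0.4636, -0.2078, 0.1834]
orientation: [-1.198, 1.227, -1.223]
contact_force: [-0.2, -0.2, -0.1]
grip_width: 0.0329
```

```bash
python3 -c "
from h import *
rep()
f=grab_frame('wrist');crop('w20',f,0,0,560,420,1.4);crop('w21',f,200,40,340,230,4)
for t in ['clip_tab','clip_seat','stud_top','thumb_patch']:
    print(t,[(np.round(d['location'],4).tolist(),round(d['confidence'],2)) for d in place_of('wrist',t)][:3])
f=grab_frame('side');crop('s20',f,0,0,560,420,1.4);crop('s21',f,205,170,315,270,6)
for t in ['clip_tab','jar','vial','timer']:
    print(t,[(np.round(d['location'],4).tolist(),round(d['confidence'],2)) for d in place_of('side',t)][:3])
"
```

```text
t 15.38 p [ 0.4636 -0.2078  0.1834] head -0.0215 tilt [-1.7e-03 -1.0e+00 -9.0e-04] F tool [ 0.2  0.1 -0.2] grip 0.0329
 tip [ 0.4746 -0.1138  0.1814] M-tip cm x,z [0.93 0.66] S-tip [0.09 0.12]
 cradle: tip along,lat mm 0.89 1.19
clip_tab [([0.421, -0.4604, 0.0063], 0.73), ([0.461, -0.1633, 0.0684], 0.56)]
clip_seat [([0.4766, -0.1235, 0.0536], 0.85)]
stud_top [([0.4719, -0.1146, 0.0716], 0.78)]
thumb_patch [([0.4767, -0.0742, 0.0574], 0.78)]
clip_tab [([0.4214, -0.4646, 0.0121], 0.62), ([0.464, -0.168, 0.0676], 0.53), ([0.4729, -0.0747, 0.0579], 0.17)]
jar []
vial [([0.6035, -0.3299, -0.0023], 0.5)]
timer [([0.4463, 0.2793, -0.0009], 0.69)]
```

View pics/w20.png

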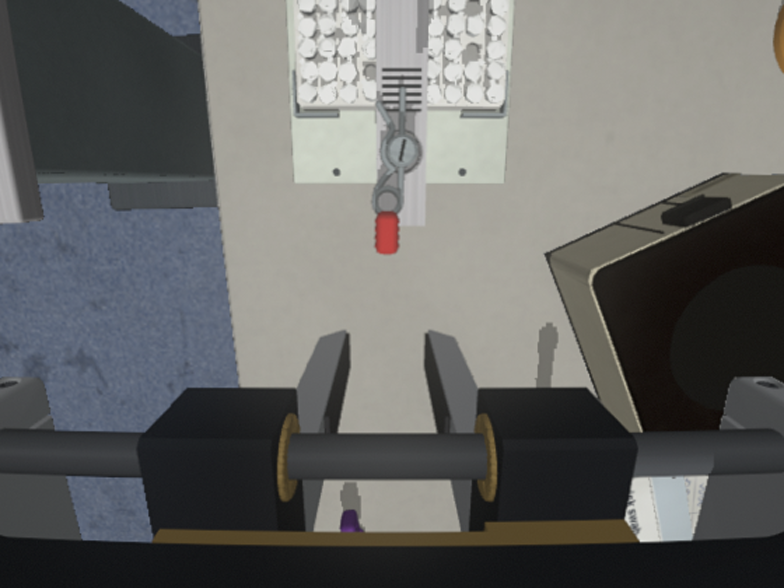

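View pics/w21.png

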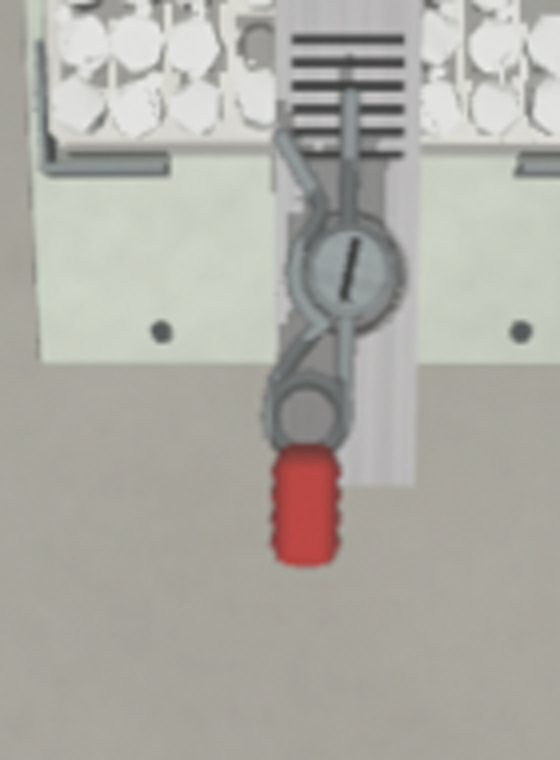

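View pics/s20.png

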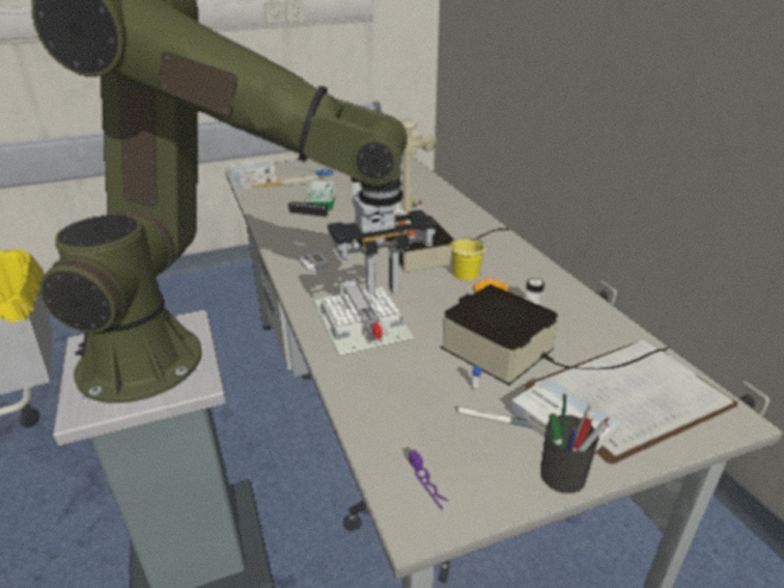

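View pics/s21.png

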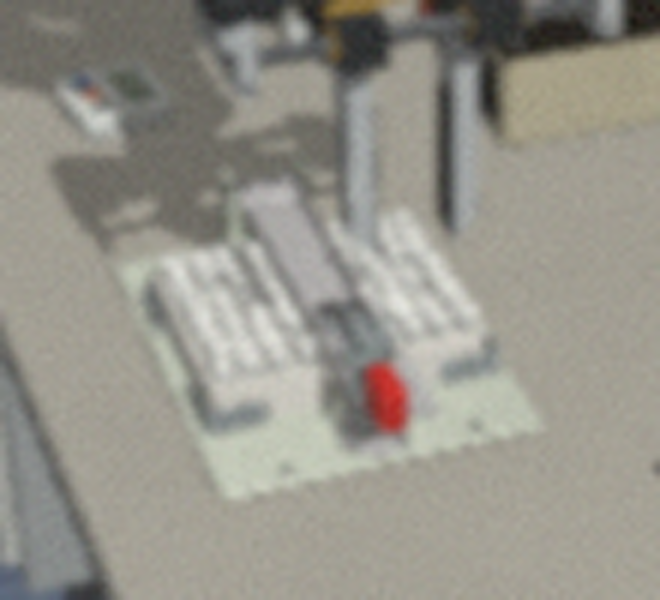

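```bash
python3 -c "
from h import *
print(ctrl.close_job())"
```

```text
the job is handed in; nothing more can be done
None
```

The job is handed in, at about 15.7 s on the robot's clock. The hold-down bar is down over the stud. The red-tabbed clip runs through the cross hole and is snapped home, and the gripper has let go and is clear of everything.

- **Bar:** I pushed it down at the thumb patch. The last push read about 37 N at the wrist for one row, well above the suggested 1–3 N, because I met the stop in position control. I backed off at once.
- **Clip:** I caught the mouth with the leg tip at an angle and turned the stud to face cradle x. I then slid the leg in at up to about 8 N, and the force dropped to near zero at the snap. A nudge at home read 7 N.
- **Last checks:** After release, the wrist picture shows the sprung leg round the stud and the leg tip out the far side. The network put clip_tab within a millimetre or so of its home position. From the wrist picture it put clip_seat about 9 mm short of the hole and the tab about 5 mm off. I trusted the picture and the force reading over these. The stud line ended about 0.2 rad off cradle x.
- **Bystanders:** The small tube and timer read in their original places to within about 4 mm, which is the network's accuracy. The jar was not detected in the last picture; the arm never went near it.

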